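# Plumb the transmitter mast with its turnbuckle brace

### The job

The pipe mast that carries the blue pressure transmitter is leaning away from its brace. Turn the hexagonal turnbuckle sleeve in the middle of the brace, in the direction that draws both threaded rods in, until the mast stands plumb (within one degree of upright), then let go. Do it with the sleeve, do not shove the mast over by hand, and leave the loose things on the bench where they are.

Things in the scene. Friction and masses are not known exactly. Their poses are not given: they have to be found in the camera images.
- stand: Stand's grey base plate, 110 x 440 x 12 mm, bolted to the bench. Origin on the bench under the middle of the brace (within 5 mm), 10 mm along +y from the plate's centre; z up; x level, square to the brace (away from the robot, within 25 degrees); y along the plate from the mast (y = -170 mm) to the steel lug that anchors the brace (y = +140 mm).
- mast_foot (a point): Foot pin of the mast, 90 mm above the bench, between two steel cheek plates; the mast pivots on it about the stand's x only. The mast is a cream 28 mm pipe; the brace's upper end is pinned to its black collar (42 mm across, 58 to 92 mm above this pin). Axes as mast.
- mast_head (a point): Point on the mast's centre line 200 mm above the foot pin, just below the pipe's black cap. Its z axis runs up the pipe: the angle of z to the vertical is the mast's lean. It starts leaning 2.3 to 3.9 degrees towards the stand's -y (away from the brace).
- sleeve_mid (a point): Centre of the turnbuckle sleeve, on its axis, about 110 mm above the bench: plain steel hexagon bar, 24 mm across flats, 28 mm across corners, 100 mm long. Its y axis runs along the brace, down towards the anchor lug (22 degrees below level). The axes turn with the sleeve: two of the six flats face its +x and -x, the rest lie every 60 degrees round y.
- brace: The brace's lower threaded rod (14 mm, eye end; origin on the anchor pin, 53 mm above the bench; y along the brace, down towards this pin). The brace, 302 mm from pin to pin, lies in the stand's plane x = 0: rod, sleeve, rod, with right- and left-hand threads of 4 mm pitch; lock nuts (22 mm) are already backed off. Within 90 mm of the sleeve only things under 30 mm high stand on the bench.
- sleeve (a joint): Angle of the sleeve about its y, rad; 0 = two flats face along the stand's x. Growing (its top moves to the stand's +x, away from the robot) draws both rods in and pulls the mast upright: a full turn moves it 5.7 degrees; too far and it leans the other way. Starts at -4.3 to -2.6, stops at -6 and +3. Friction 0.15 N m; stays where it is left.
- mast: The whole mast with the transmitter, about 0.9 kg. Origin on the foot pin, z up along its centre line, x along the stand's x. The blue transmitter head on top is 82 mm across, 104 mm long (along x), and reaches 365 mm above the pin.
- spanner: steel open-ended spanner, 170 mm long, lying flat on the bench on the robot's side of the stand; origin at the centre of its underside; leave it alone
- tee: brass pipe tee, 54 x 40 x 26 mm, loose on the bench beyond the stand; origin at the centre of its underside; leave it alone
- collar: black ring-shaped pipe collar, 46 mm across, 30 mm high, standing on the bench beyond the stand; origin at the centre of its underside; leave it alone
- screwdriver: screwdriver, 180 mm long, lying on the bench on the robot's side of the stand; origin at the centre of its underside; leave it alone
- reagent: amber glass jar with white cap, 68 mm across, 150 mm high; origin at the centre of its underside; leave it alone
- beaker: glass beaker, 72 mm across, 95 mm high; origin at the centre of its underside; leave it alone
- logbook: blue cloth-bound logbook lying flat, 150 x 210 x 16 mm; origin at the centre of its underside; leave it alone
- weight: steel cylinder weight, 50 mm across, 45 mm high; origin at the centre of its underside; leave it alone

How it is judged (in metres and radians):
At the end, for the whole second after the job is handed in: The mast stands within 1 degree of upright, either way, and the sleeve has been released and is at rest (angle between mast's own z axis and vertical below 0.0175 rad and velocity of joint sleeve between -0.05 and 0.05 rad/s); the robot touches nothing.
It fails at once if the mast is shoved with more than 12 N (contact force between any of the fingers, the arm and mast above 12 N).
It fails at once if a loose thing on the bench is moved by more than 30 mm (distance of any of spanner, tee, collar, screwdriver, reagent, beaker, logbook, weight from where it was at the start of the episode above 0.03 m).
It also fails if it takes over 67 s, if anything falls off the work surface, if the arm or the gripper's body presses on something with over 40 N, if the wrist force passes 120 N, or if a joint passes its speed limit or range.

### The arm

A 6-joint arm with a two-finger parallel gripper is mounted at the origin on the work surface. World frame = base frame: x ahead of the robot, y to its left, z up, the work surface at z = 0. Lengths are in mm, angles in rad, forces in N, time in s.
With the tool pointing down it reaches from about 275 to 1000 mm from the base axis. Payload 8.4 kg.
Tool frame: the origin (TCP) lies at the very end of the fingers, on their centre line; the grasp point (between the pads) lies 19 mm behind it; z points along the fingers, y is the direction in which the jaws open and shut (so a half turn about z gives the same grasp; the last joint's range is limited). The gripper opens to 85 mm and grips with 20 to 120 N. Pads are 22 mm wide; open, the fingers measure 114 mm over their backs; the gripper's body (76 mm by 85 mm) begins 54 mm behind the grasp point. The pads swing forward as they close: fully open they stand 13 mm farther back than shut.
Start: joints at [1.169, 0.353, 1.633, -0, 1.155, -0.002], TCP at [243.27, 575.715, 231.281] pointing down, gripper open.
Joint ranges: [-2.63, 2.63], [-0.92, 2.1], [0.06, 2.66], [-1.3, 4.44], [0, 2.69], [-3.02, 3.02]. Speed limits (rad/s): [2.22, 2.22, 2.79, 3.14, 3.14, 3.14].

### API

Orientations are given as [roll, pitch, yaw] about the fixed x, y, z axes, in that order (R = Rz(yaw) Ry(pitch) Rx(roll)).
In Python, from rig import r gives the robot as it stands.
- The arm moves only by the tool move_arm, never from a script. Its argument "increments" is a list of rows, each an object of numbers: "tx", "ty", "tz": the shift along the tool's x, y, z in cm; "rx", "ry", "rz": the turn, a rotation vector about the tool's x, y, z in degrees; "gripper": the gripper's target within -1 to 1 (fully open at 1, half-way at 0, shut at -1). A call has 1 to 12 rows; each row shifts and turns the commanded pose from where the row before left it, along the tool's axes as they then stand; what a row does not reach is not made up. A row lasts 1/10 s, in which the tool goes at most 50 mm and 8.59 degrees, less where a joint would pass 70% of its speed; a pose out of reach is approached as far as the arm can. A call is refused whole if a number of a shift passes 5 or a number of a turn 8.59, either way. A call with a gripper value outside its range is refused whole. The fingers move at their own pace and stop on an object; "squeeze" is the grip in N (left out, the last holds). Time passes only in rows, so rows that do not move let the fingers close. It gives the time, the measured TCP pose, the force and the opening at its end, in the units of the state.
- r.sense(): the state, without advancing time (a new reading comes with each control period).
- r.grab_frame(name): name is "scene" or "top" or "wrist"; returns (picture, depth): 400x640x3 uint8, red, green, blue; 400x640 float32, mm along the optical axis (not along the pixel's ray), 0 where there is no reading.
- r.camera_model(name): a dict with "fx", "fy", "cx", "cy" (pixels), "R" (3x3) and "t" (3): a world point X has camera coordinates R X + t; the wrist camera has in their place "hand_eye" (4x4, takes a point from camera to tool coordinates, whose origin is the TCP and whose axes are the flange's). Camera axes: x right, y down, z forward; pixel columns grow to the right and rows downward; lengths in mm; the calibration is good to about 2 mm. A picture is of the moment at which its call begins: read the wrist's pose just before it. camera_model takes no time and is no camera call.
- r.sign_off(): hands the job in, once; it reports no verdict.
Trained networks look in the newest picture that a camera, given by its name, has taken for a name from the list of things; names that differ only in an ending like _2 or _b are one class to them, and where a whole thing is asked for, a point or a joint stands for the part that bears it (a point fixed in the world has none). Each returns a list of dicts, best first, with "confidence" (0 to 1); they miss things now and then, are a little off and sometimes report something else, mostly with a low value. They report only what shows in the picture. A call takes as long as a camera call.
- r.cut_out(query, camera): "mask" (400x640 bool, what is visible of it) and "bbox" ([left, top, right, bottom] in pixels, round what is visible of it).
- r.place_of(query, camera): "location" ([row, column] in pixels: a listed point, or the origin of a listed thing).
The state is a dict: "clock": time; "qpos": joint angles; "qvel": joint speeds; "joint_efforts": joint torques, N m; "eef_pos": TCP position; "tcp_rot": TCP orientation; "contact_force": force on the tool from outside, world axes, zero at the start; "wrist_torque": the same for the moment, N m; "opening": opening from 0.0 (shut) to 1.0 (fully open).
Only numpy, scipy, OpenCV 4.12 (cv2) and the standard library are available. Lean on these libraries where they do the work, as an engineer would, in place of code of your own. Each camera call takes 0.05 s, during which the arm holds its last target. There are 200 camera calls.

## Working session

There is one attempt and no reset: what is moved stays moved. The work goes in short steps, Python scripts to look and compute and a tool call to move; the robot and the scene stay as the last step left them, time stands still between calls to the robot, and variables do not carry over. Pictures are saved under pics/ and viewed, about 8 in all and at most 12, crops included, and the job is handed in when it is done.

Besides the shell and the picture viewer there is one more tool, called after ">>>" by a JSON object that holds its "method" and its "body", one argument or row to a line. move_arm: Moves the arm, as the interface text tells. Its arguments: {"type":"object","properties":{"increments":{"type":"array","items":{"type":"object","properties":{"tx":{"type":"number"},"ty":{"type":"number"},"tz":{"type":"number"},"rx":{"type":"number"},"ry":{"type":"number"},"rz":{"type":"number"},"gripper":{"type":"number"}}}},"squeeze":{"type":"number"}},"required":["increments"]}

```bash
mkdir -p pics; cat > h.py <<'E'
import numpy as np, cv2
from rig import r
from scipy.spatial.transform import Rotation as Ro
def world(cam,row,col,d):
    m=r.camera_model(cam)
    p=np.array([(col-m['cx'])/m['fx']*d,(row-m['cy'])/m['fy']*d,d])
    return np.array(m['R']).T@(p-np.array(m['t']))
def cloud(cam,depth,mask):
    v,u=np.nonzero(mask&(depth>0)); m=r.camera_model(cam); d=depth[v,u]
    p=np.c_[(u-m['cx'])/m['fx']*d,(v-m['cy'])/m['fy']*d,d]
    return (p-np.array(m['t']))@np.array(m['R'])
E
python3 - <<'E'
from h import *
s=r.sense(); print(s['clock'],s['eef_pos'],s['tcp_rot'],s['opening'])
for c in ('scene','top'):
    im,d=r.grab_frame(c); cv2.imwrite(f'pics/{c}0.png',im[...,::-1]); np.save(c+'0.npy',d)
    for q in ('sleeve_mid','mast_foot','mast_head','brace','stand'):
        for o in r.place_of(q,c)[:1]:
            rr,cc=o['location']; dd=d[int(np.clip(rr,0,399)),int(np.clip(cc,0,639))]
            print(c,q,round(o['confidence'],2),np.round([rr,cc]),world(c,rr,cc,dd).round(0))
    for q in ('sleeve','stand'):
        for o in r.cut_out(q,c)[:1]:
            P=cloud(c,d,o['mask']); print(c,q,o['confidence'],o['bbox'],len(P),np.median(P,0).round(0),P.min(0).round(0),P.max(0).round(0))
            np.save(f'{q}_{c}.npy',P)
E
```

```text
0.0 [243.0911482  575.2773215  230.55445304] [-3.14020613e+00  1.31656598e-05  2.74176086e+00] 1.0045654926702947
scene sleeve_mid 0.62 [244. 312.] [605. -92. 125.]
scene mast_foot 0.62 [298. 288.] [ 661. -261.  101.]
scene mast_head 0.56 [237. 286.] [ 676. -269.  314.]
scene brace 0.58 [231. 330.] [574.  30.  70.]
scene stand 0.86 [276. 316.] [617. -90.   9.]
scene sleeve 0.45 [307.3, 237.9, 322.4, 257.0] 166 [615. -93. 123.] [ 593. -129.   91.] [631. -42. 143.]
scene stand 0.94 [250.4, 173.8, 355.6, 342.3] 8328 [ 658. -254.   85.] [ 165. -325.   -6.] [728. 256. 458.]
top sleeve_mid 0.78 [177. 349.] [610. -83. 128.]
top mast_foot 0.89 [163. 400.] [ 641. -217.  183.]
top mast_head 0.96 [145. 424.] [ 652. -243.  334.]
top brace 0.7 [164. 402.] [ 639. -224.  180.]
top stand 0.61 [184. 347.] [593. -78. 115.]
top sleeve 0.55 [329.3, 168.8, 368.2, 187.9] 314 [604. -84. 119.] [ 581. -132.    9.] [651. -36. 141.]
top stand 0.64 [331.1, 165.5, 365.4, 186.4] 302 [603. -83. 120.] [ 581. -128.   12.] [648. -36. 141.]
```

```bash
python3 - <<'E'
from h import *
a=cv2.imread('pics/scene0.png');b=cv2.imread('pics/top0.png')
a=cv2.resize(a[130:370,180:460],None,fx=2,fy=2);b=cv2.resize(b[60:300,220:500],None,fx=2,fy=2)
cv2.imwrite('pics/s0c.png',np.vstack([a,b])[:, :] if 0 else a);cv2.imwrite('pics/t0c.png',b)
for c in ('top','scene'):
    P=np.load(f'sleeve_{c}.npy');P=P[(P[:,2]>90)&(P[:,2]<145)]
    m=np.median(P,0);u,s,v=np.linalg.svd(P-m);d=v[0]*np.sign(v[0][1]);print(c,P.mean(0).round(1),d.round(3),np.degrees(np.arctan2(d[1],d[0])))
E
```

```text
top [603.4 -82.5 119.8] [-0.283  0.89  -0.357] 107.66350139708753
scene [614.  -89.9 121.5] [-0.256  0.897 -0.359] 105.93187951327296
```

View pics/s0c.png

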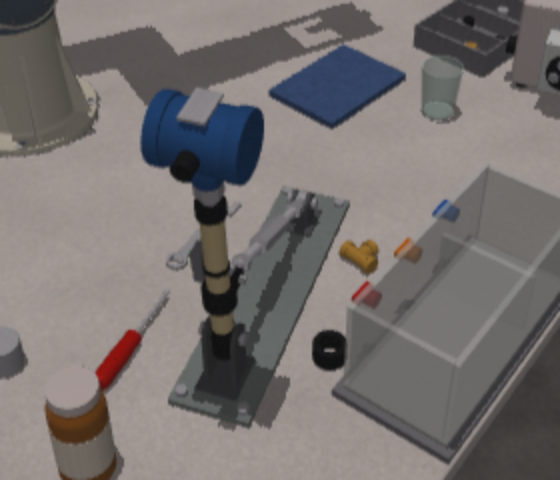

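View pics/t0c.png

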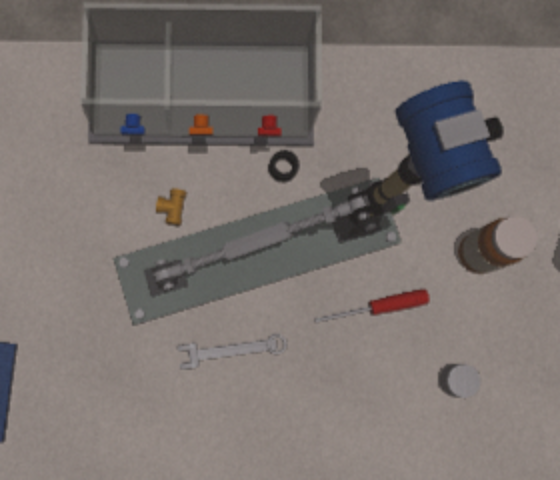

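The top view shows the brace running from the lug at (165,275) to the mast at (370,200), with the sleeve at (257,241). It is clear of the loose things. Next I work out an approach along the brace normal.

```bash
cat >> h.py <<'E'
AZ=np.radians(106.5)
by=np.array([np.cos(AZ)*np.cos(np.radians(22)),np.sin(AZ)*np.cos(np.radians(22)),-np.sin(np.radians(22))])
def target(S,back,phi):  # grasp point 'back' mm off sleeve centre S, tilt phi deg about by
    sx=np.array([np.sin(AZ),-np.cos(AZ),0]); 
    R0=np.c_[by,sx,np.cross(by,sx)]
    R=R0@Ro.from_euler('x',phi,degrees=True).as_matrix()
    return np.array(S)+R[:,2]*(19-back),R
def rows(p1,R1,n,p0=None,R0=None):
    s=r.sense()
    if p0 is None: p0=s['eef_pos'];R0=Ro.from_euler('xyz',s['tcp_rot']).as_matrix()
    p=np.array(p0,float);R=R0
    w=Ro.from_matrix(R0.T@R1).as_rotvec()/n; wd=np.round(np.degrees(w),1)
    print('total rot',np.degrees(w*n).round(1),'shift world',(p1-p0).round(1))
    for i in range(n):
        t=np.round(R.T@(p0+(p1-p0)*(i+1)/n-p)/10,2); p=p+R@t*10
        R=R@Ro.from_rotvec(np.radians(wd)).as_matrix()
        print('{"tx":%g,"ty":%g,"tz":%g,"rx":%g,"ry":%g,"rz":%g},'%(*t,*wd))
    print('end',p.round(1),target.__name__,p1.round(1))
E
python3 - <<'E'
from h import *
p,R=target([606,-86,110],140,0); print(p,R)
rows(p,R,20)
m=r.camera_model('wrist');print(np.round(m['hand_eye'],3),m['fx'])
E
```

```text
[593.12632349 -42.53919646 222.1892464 ] [[-0.26333444  0.95881973  0.10639402]
 [ 0.88900218  0.28401534 -0.35918019]
 [-0.37460659  0.         -0.92718385]]
total rot [  9.7 -20.5  50. ] shift world [ 349.9 -618.3   -9.1]
{"tx":-2.81,"ty":-2.17,"tz":0.05,"rx":0.5,"ry":-1,"rz":2.5},
{"tx":-2.91,"ty":-2.04,"tz":0.11,"rx":0.5,"ry":-1,"rz":2.5},
{"tx":-2.99,"ty":-1.91,"tz":0.18,"rx":0.5,"ry":-1,"rz":2.5},
{"tx":-3.06,"ty":-1.78,"tz":0.25,"rx":0.5,"ry":-1,"rz":2.5},
{"tx":-3.14,"ty":-1.64,"tz":0.32,"rx":0.5,"ry":-1,"rz":2.5},
{"tx":-3.2,"ty":-1.49,"tz":0.39,"rx":0.5,"ry":-1,"rz":2.5},
{"tx":-3.25,"ty":-1.36,"tz":0.46,"rx":0.5,"ry":-1,"rz":2.5},
{"tx":-3.3,"ty":-1.2,"tz":0.53,"rx":0.5,"ry":-1,"rz":2.5},
{"tx":-3.34,"ty":-1.06,"tz":0.59,"rx":0.5,"ry":-1,"rz":2.5},
{"tx":-3.37,"ty":-0.91,"tz":0.66,"rx":0.5,"ry":-1,"rz":2.5},
{"tx":-3.39,"ty":-0.75,"tz":0.73,"rx":0.5,"ry":-1,"rz":2.5},
{"tx":-3.41,"ty":-0.59,"tz":0.79,"rx":0.5,"ry":-1,"rz":2.5},
{"tx":-3.42,"ty":-0.44,"tz":0.86,"rx":0.5,"ry":-1,"rz":2.5},
{"tx":-3.42,"ty":-0.29,"tz":0.92,"rx":0.5,"ry":-1,"rz":2.5},
{"tx":-3.41,"ty":-0.12,"tz":0.98,"rx":0.5,"ry":-1,"rz":2.5},
{"tx":-3.4,"ty":0.03,"tz":1.04,"rx":0.5,"ry":-1,"rz":2.5},
{"tx":-3.37,"ty":0.19,"tz":1.1,"rx":0.5,"ry":-1,"rz":2.5},
{"tx":-3.34,"ty":0.34,"tz":1.16,"rx":0.5,"ry":-1,"rz":2.5},
{"tx":-3.3,"ty":0.51,"tz":1.21,"rx":0.5,"ry":-1,"rz":2.5},
{"tx":-3.26,"ty":0.65,"tz":1.26,"rx":0.5,"ry":-1,"rz":2.5},
end [593.1 -42.5 222.2] target [593.1 -42.5 222.2]
[[ 0.00000e+00 -9.63000e-01 -2.69000e-01  6.78520e+01]
 [ 1.00000e+00 -0.00000e+00  1.00000e-03  2.68000e-01]
 [-1.00000e-03 -2.69000e-01  9.63000e-01 -1.42458e+02]
 [ 0.00000e+00  0.00000e+00  0.00000e+00  1.00000e+00]] 335.0748114258368
```

>>> {"method": "move_arm", "body": {
  "increments": [
    {"tx": -2.81, "ty": -2.17, "tz": 0.05, "rx": 0.5, "ry": -1, "rz": 2.5},
    {"tx": -2.91, "ty": -2.04, "tz": 0.11, "rx": 0.5, "ry": -1, "rz": 2.5},
    {"tx": -2.99, "ty": -1.91, "tz": 0.18, "rx": 0.5, "ry": -1, "rz": 2.5},
    {"tx": -3.06, "ty": -1.78, "tz": 0.25, "rx": 0.5, "ry": -1, "rz": 2.5},
    {"tx": -3.14, "ty": -1.64, "tz": 0.32, "rx": 0.5, "ry": -1, "rz": 2.5},
    {"tx": -3.2, "ty": -1.49, "tz": 0.39, "rx": 0.5, "ry": -1, "rz": 2.5},
    {"tx": -3.25, "ty": -1.36, "tz": 0.46, "rx": 0.5, "ry": -1, "rz": 2.5},
    {"tx": -3.3, "ty": -1.2, "tz": 0.53, "rx": 0.5, "ry": -1, "rz": 2.5},
    {"tx": -3.34, "ty": -1.06, "tz": 0.59, "rx": 0.5, "ry": -1, "rz": 2.5},
    {"tx": -3.37, "ty": -0.91, "tz": 0.66, "rx": 0.5, "ry": -1, "rz": 2.5}
  ]
}}

```text
invalid input
```

>>> {"method": "move_arm", "body": {
  "increments": [
    {"tx": -3.39, "ty": -0.75, "tz": 0.73, "rx": 0.5, "ry": -1, "rz": 2.5},
    {"tx": -3.41, "ty": -0.59, "tz": 0.79, "rx": 0.5, "ry": -1, "rz": 2.5},
    {"tx": -3.42, "ty": -0.44, "tz": 0.86, "rx": 0.5, "ry": -1, "rz": 2.5},
    {"tx": -3.42, "ty": -0.29, "tz": 0.92, "rx": 0.5, "ry": -1, "rz": 2.5},
    {"tx": -3.41, "ty": -0.12, "tz": 0.98, "rx": 0.5, "ry": -1, "rz": 2.5},
    {"tx": -3.4, "ty": 0.03, "tz": 1.04, "rx": 0.5, "ry": -1, "rz": 2.5},
    {"tx": -3.37, "ty": 0.19, "tz": 1.1, "rx": 0.5, "ry": -1, "rz": 2.5},
    {"tx": -3.34, "ty": 0.34, "tz": 1.16, "rx": 0.5, "ry": -1, "rz": 2.5},
    {"tx": -3.3, "ty": 0.51, "tz": 1.21, "rx": 0.5, "ry": -1, "rz": 2.5},
    {"tx": -3.26, "ty": 0.65, "tz": 1.26, "rx": 0.5, "ry": -1, "rz": 2.5},
    {},
    {}
  ]
}}

```text
invalid input
```

```bash
cat >> h.py <<'E'
def wlook(name):
    s=r.sense(); im,d=r.grab_frame('wrist'); H=np.array(r.camera_model('wrist')['hand_eye']); m=r.camera_model('wrist')
    Rt=Ro.from_euler('xyz',s['tcp_rot']).as_matrix()
    v,u=np.mgrid[0:400,0:640]
    p=np.stack([(u-m['cx'])/m['fx']*d,(v-m['cy'])/m['fy']*d,d],-1)
    t=p@H[:3,:3].T+H[:3,3]; w=t@Rt.T+np.array(s['eef_pos'])
    t[d==0]=np.nan; w[d==0]=np.nan
    cv2.imwrite(f'pics/{name}.png',im[...,::-1]); return s,im,t,w
E
python3 - <<'E'
from h import *
s,im,t,w=wlook('w1'); print(s['clock'],s['eef_pos'].round(1),s['tcp_rot'].round(3),s['qpos'].round(2))
for o in r.place_of('sleeve_mid','wrist')[:2]: 
    a,b=map(int,o['location']); print(o['confidence'],a,b,w[a,b].round(1),t[a,b].round(1))
for o in r.cut_out('sleeve','wrist')[:2]:
    P=w[o['mask']];T=t[o['mask']];k=np.isfinite(P[:,0])&(abs(P[:,2]-115)<35);P=P[k];T=T[k]
    c=P.mean(0);v=np.linalg.svd(P-c)[2][0];v*=np.sign(v[1]);q=(P-c)@v
    print(o['confidence'],o['bbox'],c.round(1),v.round(3),np.degrees(np.arctan2(v[1],v[0])),np.degrees(np.arcsin(-v[2])),np.percentile(q,[1,99]).round(1))
    np.savez('w1.npz',P=P,T=T)
    # cross-section profile in tool frame: y vs z
    x0=T[:,0].mean()
    for lo in range(-60,60,2):
        kk=(abs(T[:,0]-x0)<30)&(T[:,1]>=lo)&(T[:,1]<lo+2)
        if kk.sum()>3: print(lo+1,kk.sum(),np.median(T[kk,2]).round(1))
E
```

```text
0.8 [243.3 575.7 231.3] [ 3.142 -0.     2.742] [ 1.17  0.35  1.63  0.    1.16 -0.  ]
```

View pics/w1.png

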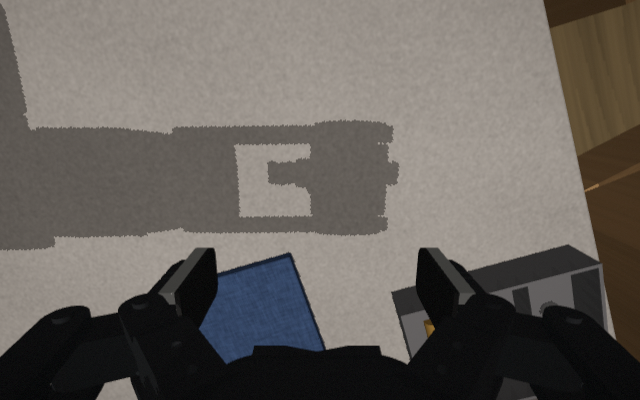

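The view is still the start pose (the logbook below, no brace), because both move calls were refused. I'll try rows with every key filled in.

>>> {"method": "move_arm", "body": {
  "increments": [
    {"tx": -2.8, "ty": -2.2, "tz": 0.05, "rx": 0.5, "ry": -1, "rz": 2.5, "gripper": 1},
    {"tx": -2.9, "ty": -2.0, "tz": 0.1, "rx": 0.5, "ry": -1, "rz": 2.5, "gripper": 1}
  ],
  "squeeze": 40
}}

```text
clock: 1.15
eef_pos: [278.2, 513.5, 230.3]
tcp_rot: [-3.125, 0.036, 2.655]
contact_force: [0.4, 0.9, -0.4]
opening: 1.001
```

>>> {"method": "move_arm", "body": {
  "increments": [
    {"tx": -2.99, "ty": -1.91, "tz": 0.18, "rx": 0.5, "ry": -1, "rz": 2.5, "gripper": 1},
    {"tx": -3.06, "ty": -1.78, "tz": 0.25, "rx": 0.5, "ry": -1, "rz": 2.5, "gripper": 1},
    {"tx": -3.14, "ty": -1.64, "tz": 0.32, "rx": 0.5, "ry": -1, "rz": 2.5, "gripper": 1},
    {"tx": -3.2, "ty": -1.49, "tz": 0.39, "rx": 0.5, "ry": -1, "rz": 2.5, "gripper": 1},
    {"tx": -3.25, "ty": -1.36, "tz": 0.46, "rx": 0.5, "ry": -1, "rz": 2.5, "gripper": 1},
    {"tx": -3.3, "ty": -1.2, "tz": 0.53, "rx": 0.5, "ry": -1, "rz": 2.5, "gripper": 1},
    {"tx": -3.34, "ty": -1.06, "tz": 0.59, "rx": 0.5, "ry": -1, "rz": 2.5, "gripper": 1},
    {"tx": -3.37, "ty": -0.91, "tz": 0.66, "rx": 0.5, "ry": -1, "rz": 2.5, "gripper": 1}
  ],
  "squeeze": 40
}}

```text
clock: 1.95
eef_pos: [418.7, 265.5, 227.0]
tcp_rot: [-3.094, 0.189, 2.307]
contact_force: [0.2, 1.0, -0.6]
opening: 0.997
```

>>> {"method": "move_arm", "body": {
  "increments": [
    {"tx": -3.39, "ty": -0.75, "tz": 0.73, "rx": 0.5, "ry": -1, "rz": 2.5, "gripper": 1},
    {"tx": -3.41, "ty": -0.59, "tz": 0.79, "rx": 0.5, "ry": -1, "rz": 2.5, "gripper": 1},
    {"tx": -3.42, "ty": -0.44, "tz": 0.86, "rx": 0.5, "ry": -1, "rz": 2.5, "gripper": 1},
    {"tx": -3.42, "ty": -0.29, "tz": 0.92, "rx": 0.5, "ry": -1, "rz": 2.5, "gripper": 1},
    {"tx": -3.41, "ty": -0.12, "tz": 0.98, "rx": 0.5, "ry": -1, "rz": 2.5, "gripper": 1},
    {"tx": -3.4, "ty": 0.03, "tz": 1.04, "rx": 0.5, "ry": -1, "rz": 2.5, "gripper": 1},
    {"tx": -3.37, "ty": 0.19, "tz": 1.1, "rx": 0.5, "ry": -1, "rz": 2.5, "gripper": 1},
    {"tx": -3.34, "ty": 0.34, "tz": 1.16, "rx": 0.5, "ry": -1, "rz": 2.5, "gripper": 1},
    {"tx": -3.3, "ty": 0.51, "tz": 1.21, "rx": 0.5, "ry": -1, "rz": 2.5, "gripper": 1},
    {"tx": -3.26, "ty": 0.65, "tz": 1.26, "rx": 0.5, "ry": -1, "rz": 2.5, "gripper": 1},
    {"tx": 0, "ty": 0, "tz": 0, "rx": 0, "ry": 0, "rz": 0, "gripper": 1}
  ],
  "squeeze": 40
}}

```text
clock: 3.05
eef_pos: [594.4, -45.2, 222.3]
tcp_rot: [-3.134, 0.379, 1.856]
contact_force: [-0.3, -0.5, -0.2]
opening: 0.999
```

```bash
cat > look.py <<'E'
from h import *
import sys
n=sys.argv[1]
s,im,t,w=wlook(n); print(s['clock'],s['eef_pos'].round(1),s['tcp_rot'].round(3),s['qpos'].round(2))
for o in r.place_of('sleeve_mid','wrist')[:2]: 
    a,b=map(int,o['location']); print(o['confidence'],a,b,w[a,b].round(1),t[a,b].round(1))
for o in r.cut_out('sleeve','wrist')[:1]:
    P=w[o['mask']];T=t[o['mask']];k=np.isfinite(P[:,0])&(abs(P[:,2]-115)<35);P=P[k];T=T[k]
    c=P.mean(0);v=np.linalg.svd(P-c,full_matrices=False)[2][0];v*=np.sign(v[1]);q=(P-c)@v
    print(o['confidence'],o['bbox'],c.round(1),v.round(3),np.degrees(np.arctan2(v[1],v[0])),np.degrees(np.arcsin(-v[2])),np.percentile(q,[1,99]).round(1))
    x0=T[:,0].mean()
    for lo in range(-60,60,2):
        kk=(abs(T[:,0]-x0)<30)&(T[:,1]>=lo)&(T[:,1]<lo+2)
        if kk.sum()>3: print(lo+1,kk.sum(),np.median(T[kk,2]).round(1))
E
python3 look.py w2
```

```text
3.05 [594.4 -45.2 222.3] [-3.134  0.379  1.856] [ 0.13  0.3   1.79 -0.44  1.04  0.07]
0.6 183 319 [605.  -75.  120.5] [  8.4   2.6 106.2]
0.77 [302.7, 117.8, 334.8, 246.6] [604.9 -76.6 118. ] [-0.284  0.884 -0.372] 107.81039914169482 21.821291530391715 [-51.6  46.5]
-11 17 113.2
-9 191 112.5
-7 174 111.2
-5 203 109.8
-3 203 108.5
-1 174 107.1
1 228 106.0
3 159 106.3
5 223 107.2
7 196 108.4
9 183 109.3
11 200 110.3
13 173 111.4
```

View pics/w2.png

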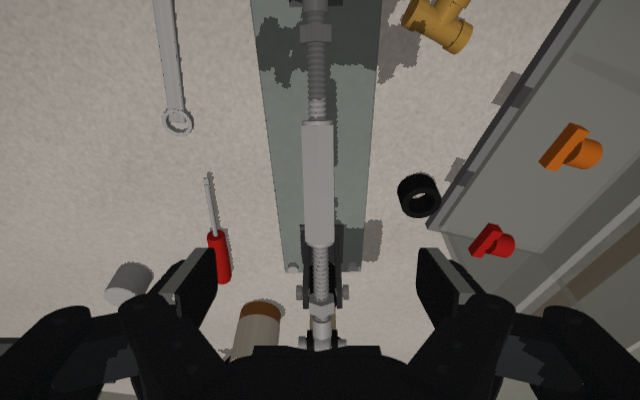

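The wrist view shows the sleeve at columns 303–335, rows 118–247, with the spanner, screwdriver, collar and tee all off to the sides. The depth profile is a roof with its ridge in the middle, so the sleeve is at about -2.5° modulo 60°. Now I estimate the lean to get the number of 60° steps, and plan the descent.

```bash
sed -i 's/106.5/107.3/' h.py; cat > lean.py <<'E'
from h import *
def lean(tag):
    im,d=r.grab_frame('scene'); cv2.imwrite(f'pics/{tag}.png',im[...,::-1])
    hsv=cv2.cvtColor(im,cv2.COLOR_RGB2HSV)
    o=[x for x in r.cut_out('mast','scene')][:1]
    M=o[0]['mask'] if o else np.ones(d.shape,bool)
    m=M&(hsv[...,1]>60)&(hsv[...,0]>10)&(hsv[...,0]<32)&(hsv[...,2]>60)
    m[:, :275]=0; m[:, 305:]=0; m[:220]=0
    P=cloud('scene',d,m); c=np.median(P,0); P=P[np.linalg.norm(P[:,:2]-c[:2],axis=1)<30]
    # per-row means
    a,b=np.polyfit(P[:,2],P[:,:2],1)
    yd=np.array([np.cos(AZ),np.sin(AZ)]);xd=np.array([np.sin(AZ),-np.cos(AZ)])
    print(tag,len(P),P[:,2].min().round(),P[:,2].max().round(),'lean(+ = away) %.2f, x-lean %.2f'%(-np.degrees(a@yd),np.degrees(a@xd)))
    # silhouette midline: fit image line, plane through camera centre; mast in plane x_stand=0
    v,u=np.nonzero(m); mid=np.array([[q,(u[v==q].min()+u[v==q].max())/2] for q in np.unique(v) if (v==q).sum()>8])
    k=np.polyfit(mid[:,0],mid[:,1],1); k=np.polyfit(*mid[abs(np.polyval(k,mid[:,0])-mid[:,1])<1.5].T,1)
    cm=r.camera_model('scene'); ray=lambda q:np.array([(np.polyval(k,q)-cm['cx'])/cm['fx'],(q-cm['cy'])/cm['fy'],1])
    n=np.array(cm['R']).T@np.cross(ray(240),ray(290))
    dirn=np.cross(n,np.r_[xd,0]); dirn*=np.sign(dirn[2]); print(len(mid),k,'silhouette lean %.2f'%(-np.degrees(np.arctan2(dirn[:2]@yd,dirn[2]))))
    return r.place_of('mast_head','scene')[:1],r.place_of('mast_foot','scene')[:1]
if __name__=='__main__':
    import sys; print(lean(sys.argv[1]))
E
python3 lean.py s1; python3 - <<'E'
from h import *
p,R=target([606,-82,109],0,0); rows(p,R,10)
E
```

```text
s1 459 105.0 303.0 lean(+ = away) 4.00, x-lean 0.02
36 [9.85428353e-02 2.61849957e+02] silhouette lean 3.67
([{'location': [235.4, 286.4], 'confidence': 0.92}], [{'location': [295.9, 288.2], 'confidence': 0.84}])
total rot [-0.7 -0.4 -0.6] shift world [  15.4  -47.2 -131. ]
{"tx":0.02,"ty":0.02,"tz":1.4,"rx":-0.1,"ry":-0,"rz":-0.1},
{"tx":0.02,"ty":0.03,"tz":1.4,"rx":-0.1,"ry":-0,"rz":-0.1},
{"tx":0.02,"ty":0.02,"tz":1.4,"rx":-0.1,"ry":-0,"rz":-0.1},
{"tx":0.03,"ty":0.01,"tz":1.4,"rx":-0.1,"ry":-0,"rz":-0.1},
{"tx":0.02,"ty":0.02,"tz":1.4,"rx":-0.1,"ry":-0,"rz":-0.1},
{"tx":0.02,"ty":0.01,"tz":1.41,"rx":-0.1,"ry":-0,"rz":-0.1},
{"tx":0.02,"ty":0.01,"tz":1.4,"rx":-0.1,"ry":-0,"rz":-0.1},
{"tx":0.02,"ty":0.01,"tz":1.4,"rx":-0.1,"ry":-0,"rz":-0.1},
{"tx":0.02,"ty":0,"tz":1.4,"rx":-0.1,"ry":-0,"rz":-0.1},
{"tx":0.02,"ty":0,"tz":1.4,"rx":-0.1,"ry":-0,"rz":-0.1},
end [608.1 -88.9  91.4] target [608.1 -88.8  91.4]
```

Both estimates, 4.0° and 3.7°, point to a start angle near -242°, so about four strokes of 60°. Before I lean the hand outwards I check how high the box beyond the stand is.

```bash
python3 - <<'E'
from h import *
d=np.load('top0.npy'); P=cloud('top',d,np.ones(d.shape,bool))
for y0 in range(-240,240,60):
    print(y0,[ (x0,int(P[k,2].max())) for x0 in range(620,960,20) if (k:=(P[:,0]>=x0)&(P[:,0]<x0+20)&(P[:,1]>=y0)&(P[:,1]<y0+60)).sum()>5])
d=np.load('scene0.npy'); P=cloud('scene',d,np.ones(d.shape,bool))
k=(P[:,0]>720)&(P[:,1]>-220)&(P[:,1]<200); print(np.percentile(P[k],[1,50,99],axis=0).round())
E
```

```text
-240 [(620, 436), (640, 442), (660, 455), (680, 451), (700, 452), (720, 9), (740, 4), (760, 6), (780, 5), (800, 6), (820, 4), (840, 5), (860, 5), (880, 5), (900, 7), (920, 7), (940, 5)]
-180 [(620, 167), (640, 160), (660, 17), (680, 17), (700, 28), (720, 34), (740, 33), (760, 31), (780, 168), (800, 165), (820, 164), (840, 166), (860, 165), (880, 165), (900, 164), (920, 164)]
-120 [(620, 139), (640, 18), (660, 17), (680, 7), (700, 5), (720, 34), (740, 34), (760, 126), (780, 165), (840, 24), (860, 25), (880, 25), (900, 26), (920, 165)]
-60 [(620, 17), (640, 20), (660, 6), (680, 6), (700, 5), (720, 7), (740, 7), (760, 124), (780, 165), (840, 26), (860, 24), (880, 24), (900, 24), (920, 165)]
0 [(620, 17), (640, 27), (660, 27), (680, 29), (700, 4), (720, 6), (740, 5), (760, 123), (780, 168), (800, 122), (820, 125), (840, 123), (860, 124), (880, 123), (900, 122), (920, 165)]
60 [(620, 5), (640, 8), (660, 28), (680, 27), (700, 4), (720, 5), (740, 6), (760, 127), (780, 166), (840, 25), (860, 24), (880, 25), (900, 27), (920, 166)]
120 [(620, 6), (640, 5), (660, 6), (680, 5), (700, 6), (720, 6), (740, 5), (760, 16), (780, 166), (800, 164), (820, 165), (840, 164), (860, 166), (880, 164), (900, 164), (920, 166)]
180 [(620, 4), (640, 5), (660, 4), (680, 7), (700, 5), (720, 5), (740, 6), (760, 7), (780, 7), (800, 6), (820, 4), (840, 6), (860, 5), (880, 6), (900, 6), (920, 5), (940, 4)]
[[ 729. -217. -749.]
 [ 862.  -45.   63.]
 [ 955.  182.  164.]]
```

>>> {"method": "move_arm", "body": {
  "increments": [
    {"tx": 0.02, "ty": 0.02, "tz": 1.4, "rx": -0.1, "ry": 0, "rz": -0.1, "gripper": 0.3},
    {"tx": 0.02, "ty": 0.02, "tz": 1.4, "rx": -0.1, "ry": 0, "rz": -0.1, "gripper": 0.3},
    {"tx": 0.02, "ty": 0.02, "tz": 1.4, "rx": -0.1, "ry": 0, "rz": -0.1, "gripper": 0.3},
    {"tx": 0.02, "ty": 0.02, "tz": 1.4, "rx": -0.1, "ry": 0, "rz": -0.1, "gripper": 0.3},
    {"tx": 0.02, "ty": 0.02, "tz": 1.4, "rx": -0.1, "ry": 0, "rz": -0.1, "gripper": 0.3},
    {"tx": 0.02, "ty": 0.01, "tz": 1.4, "rx": -0.1, "ry": 0, "rz": -0.1, "gripper": 0.3},
    {"tx": 0.02, "ty": 0.01, "tz": 1.4, "rx": -0.1, "ry": 0, "rz": -0.1, "gripper": 0.3},
    {"tx": 0.02, "ty": 0.01, "tz": 1.4, "rx": 0, "ry": 0, "rz": 0, "gripper": 0.3},
    {"tx": 0.02, "ty": 0, "tz": 1.4, "rx": 0, "ry": 0, "rz": 0, "gripper": 0.3},
    {"tx": 0.02, "ty": 0, "tz": 1.4, "rx": 0, "ry": 0, "rz": 0, "gripper": 0.3},
    {"tx": 0, "ty": 0, "tz": 0, "rx": 0, "ry": 0, "rz": 0, "gripper": 0.3}
  ],
  "squeeze": 40
}}

```text
clock: 4.5
eef_pos: [607.2, -90.4, 89.3]
tcp_rot: [-3.137, 0.377, 1.874]
contact_force: [0.1, 1.1, -0.6]
opening: 0.648
```

The box wall is 165 mm high at x≈780, so I keep the tilt within ±30°: one stroke 0→30, three of -30→30, then -30→0. The jaws stay round the sleeve, opened, while returning.

>>> {"method": "move_arm", "body": {
  "increments": [
    {"tx": 0, "ty": 0, "tz": 0, "rx": 0, "ry": 0, "rz": 0, "gripper": -1},
    {"tx": 0, "ty": 0, "tz": 0, "rx": 0, "ry": 0, "rz": 0, "gripper": -1},
    {"tx": 0, "ty": 0, "tz": 0, "rx": 0, "ry": 0, "rz": 0, "gripper": -1},
    {"tx": 0, "ty": 0, "tz": 0, "rx": 0, "ry": 0, "rz": 0, "gripper": -1},
    {"tx": 0, "ty": 0, "tz": 0, "rx": 0, "ry": 0, "rz": 0, "gripper": -1},
    {"tx": 0, "ty": 0, "tz": 0, "rx": 0, "ry": 0, "rz": 0, "gripper": -1},
    {"tx": 0, "ty": 0, "tz": 0, "rx": 0, "ry": 0, "rz": 0, "gripper": -1}
  ],
  "squeeze": 40
}}

```text
clock: 5.2
eef_pos: [608.4, -89.7, 92.1]
tcp_rot: [-3.141, 0.378, 1.873]
contact_force: [-3.9, 1.4, 7.0]
opening: 0.272
```

>>> {"method": "move_arm", "body": {
  "increments": [
    {"tx": 0, "ty": -0.1, "tz": 0, "rx": 3, "ry": 0, "rz": 0, "gripper": -1},
    {"tx": 0, "ty": -0.1, "tz": 0, "rx": 3, "ry": 0, "rz": 0, "gripper": -1},
    {"tx": 0, "ty": -0.1, "tz": 0, "rx": 3, "ry": 0, "rz": 0, "gripper": -1},
    {"tx": 0, "ty": -0.1, "tz": 0, "rx": 3, "ry": 0, "rz": 0, "gripper": -1},
    {"tx": 0, "ty": -0.1, "tz": 0, "rx": 3, "ry": 0, "rz": 0, "gripper": -1},
    {"tx": 0, "ty": -0.1, "tz": 0, "rx": 3, "ry": 0, "rz": 0, "gripper": -1},
    {"tx": 0, "ty": -0.1, "tz": 0, "rx": 3, "ry": 0, "rz": 0, "gripper": -1},
    {"tx": 0, "ty": -0.1, "tz": 0, "rx": 3, "ry": 0, "rz": 0, "gripper": -1},
    {"tx": 0, "ty": -0.1, "tz": 0, "rx": 3, "ry": 0, "rz": 0, "gripper": -1},
    {"tx": 0, "ty": -0.1, "tz": 0, "rx": 3, "ry": 0, "rz": 0, "gripper": -1},
    {"tx": 0, "ty": 0, "tz": 0, "rx": 0, "ry": 0, "rz": 0, "gripper": -1}
  ],
  "squeeze": 40
}}

```text
clock: 6.3
eef_pos: [598.9, -91.3, 94.3]
tcp_rot: [-2.613, 0.378, 1.873]
contact_force: [-3.6, 4.0, 11.1]
opening: 0.275
```

```bash
cat > st.py <<'E'
from h import *
s=r.sense(); R=Ro.from_euler('xyz',s['tcp_rot']).as_matrix()
_,R0=target([0,0,0],0,0); G=np.array(s['eef_pos'])-19*R[:,2]
print('t',s['clock'],'rel rot',np.degrees(Ro.from_matrix(R0.T@R).as_rotvec()).round(1),'G',G.round(1),'off S (tool)',(R.T@(np.array([606,-82,109])-G)).round(1),'F',np.round(s['contact_force'],1),'T',np.round(s['wrist_torque'],2),'open',round(float(s['opening']),3),s['qpos'].round(2))
E
python3 st.py; python3 lean.py s2
```

```text
t 6.3 rel rot [30.3  0.3 -0.1] G [606.2 -82.7 109.6] off S (tool) [0.9 0.1 0.3] F [-3.6  4.  11.1] T [-0.07  0.9  -0.39] open 0.275 [ 0.09  0.73  1.5  -0.44  1.42  0.07]
s2 471 105.0 302.0 lean(+ = away) 3.43, x-lean 0.08
37 [9.04002006e-02 2.64186109e+02] silhouette lean 3.01
([], [{'location': [297.4, 285.9], 'confidence': 0.97}])
```

The stroke worked: the jaws are on the flats at 23 mm, the lean fell by about 0.6° and the forces are small. Next the ratchet strokes.

>>> {"method": "move_arm", "body": {
  "increments": [
    {"tx": 0, "ty": 0, "tz": 0, "rx": 0, "ry": 0, "rz": 0, "gripper": 0.3},
    {"tx": 0, "ty": 0, "tz": 0, "rx": 0, "ry": 0, "rz": 0, "gripper": 0.3},
    {"tx": 0, "ty": 0, "tz": 0, "rx": 0, "ry": 0, "rz": 0, "gripper": 0.3},
    {"tx": 0, "ty": 0, "tz": 0, "rx": 0, "ry": 0, "rz": 0, "gripper": 0.3},
    {"tx": 0, "ty": 0.25, "tz": -0.01, "rx": -7.5, "ry": 0, "rz": 0, "gripper": 0.3},
    {"tx": 0, "ty": 0.25, "tz": -0.01, "rx": -7.5, "ry": 0, "rz": 0, "gripper": 0.3},
    {"tx": 0, "ty": 0.25, "tz": -0.01, "rx": -7.5, "ry": 0, "rz": 0, "gripper": 0.3},
    {"tx": 0, "ty": 0.25, "tz": -0.01, "rx": -7.5, "ry": 0, "rz": 0, "gripper": 0.3},
    {"tx": 0, "ty": 0.25, "tz": -0.01, "rx": -7.5, "ry": 0, "rz": 0, "gripper": 0.3},
    {"tx": 0, "ty": 0.25, "tz": -0.01, "rx": -7.5, "ry": 0, "rz": 0, "gripper": 0.3},
    {"tx": 0, "ty": 0.25, "tz": -0.01, "rx": -7.5, "ry": 0, "rz": 0, "gripper": 0.3},
    {"tx": 0, "ty": 0.25, "tz": -0.01, "rx": -7.5, "ry": 0, "rz": 0, "gripper": 0.3}
  ],
  "squeeze": 40
}}

```text
clock: 7.7
eef_pos: [620.2, -92.4, 100.4]
tcp_rot: [2.704, 0.384, 1.869]
contact_force: [0.9, -0.5, 1.0]
opening: 0.651
```

>>> {"method": "move_arm", "body": {
  "increments": [
    {"tx": 0, "ty": 0, "tz": 0, "rx": 0, "ry": 0, "rz": 0, "gripper": 0.3},
    {"tx": 0, "ty": 0, "tz": 0, "rx": 0, "ry": 0, "rz": 0, "gripper": -1},
    {"tx": 0, "ty": 0, "tz": 0, "rx": 0, "ry": 0, "rz": 0, "gripper": -1},
    {"tx": 0, "ty": 0, "tz": 0, "rx": 0, "ry": 0, "rz": 0, "gripper": -1},
    {"tx": 0, "ty": 0, "tz": 0, "rx": 0, "ry": 0, "rz": 0, "gripper": -1},
    {"tx": 0, "ty": 0, "tz": 0, "rx": 0, "ry": 0, "rz": 0, "gripper": -1},
    {"tx": 0, "ty": 0, "tz": 0, "rx": 0, "ry": 0, "rz": 0, "gripper": -1}
  ],
  "squeeze": 40
}}

```text
clock: 8.4
eef_pos: [618.2, -95.7, 99.3]
tcp_rot: [2.715, 0.389, 1.864]
contact_force: [-21.4, -8.2, 10.0]
opening: 0.279
```

```bash
python3 st.py
```

```text
t 8.4 rel rot [-24.3  -0.4   0.4] G [608.7 -91.7 115.3] off S (tool) [11.8 -0.6  1.9] F [-21.4  -8.2  10. ] T [-1.33  2.29 -1.21] open 0.279 [-0.06  0.37  2.14 -1.15  0.2   0.66]
```

The return came close to the wrist singularity (j5≈0.2), so the arm lost a few degrees and slid 11 mm along the sleeve. The grip is still on the flats. I'll turn on to +40° so the next return need only reach -20°.

>>> {"method": "move_arm", "body": {
  "increments": [
    {"tx": 0, "ty": -0.13, "tz": 0, "rx": 4, "ry": 0, "rz": 0, "gripper": -1},
    {"tx": 0, "ty": -0.13, "tz": 0, "rx": 4, "ry": 0, "rz": 0, "gripper": -1},
    {"tx": 0, "ty": -0.13, "tz": 0, "rx": 4, "ry": 0, "rz": 0, "gripper": -1},
    {"tx": 0, "ty": -0.13, "tz": 0, "rx": 4, "ry": 0, "rz": 0, "gripper": -1},
    {"tx": 0, "ty": -0.2, "tz": -0.01, "rx": 6, "ry": 0, "rz": 0, "gripper": -1},
    {"tx": 0, "ty": -0.2, "tz": -0.01, "rx": 6, "ry": 0, "rz": 0, "gripper": -1},
    {"tx": 0, "ty": -0.2, "tz": -0.01, "rx": 6, "ry": 0, "rz": 0, "gripper": -1},
    {"tx": 0, "ty": -0.2, "tz": -0.01, "rx": 6, "ry": 0, "rz": 0, "gripper": -1},
    {"tx": 0, "ty": -0.2, "tz": -0.01, "rx": 6, "ry": 0, "rz": 0, "gripper": -1}
  ],
  "squeeze": 40
}}

```text
clock: 9.3
eef_pos: [605.2, -98.8, 99.3]
tcp_rot: [-2.774, 0.385, 1.869]
contact_force: [-7.2, -21.5, -15.5]
opening: 0.282
```

```bash
python3 st.py
```

```text
t 9.3 rel rot [21.1  0.   0.2] G [609.7 -90.5 115.7] off S (tool) [11. -0.  3.] F [ -7.2 -21.5 -15.5] T [-1.63  0.12  0.45] open 0.282 [ 0.07  0.64  1.6  -0.46  1.24  0.08]
```

>>> {"method": "move_arm", "body": {
  "increments": [
    {"tx": 0, "ty": -0.2, "tz": -0.01, "rx": 6, "ry": 0, "rz": 0, "gripper": -1},
    {"tx": 0, "ty": -0.2, "tz": -0.01, "rx": 6, "ry": 0, "rz": 0, "gripper": -1},
    {"tx": 0, "ty": -0.2, "tz": -0.01, "rx": 6, "ry": 0, "rz": 0, "gripper": -1},
    {"tx": 0, "ty": 0, "tz": 0, "rx": 0, "ry": 0, "rz": 0, "gripper": -1}
  ],
  "squeeze": 40
}}

```text
clock: 9.7
eef_pos: [600.5, -99.0, 101.5]
tcp_rot: [-2.458, 0.383, 1.869]
contact_force: [-13.9, -15.6, -0.7]
opening: 0.276
```

```bash
python3 st.py; python3 lean.py s3
```

```text
t 9.7 rel rot [39.2  0.1  0.2] G [610.4 -90.2 115.2] off S (tool) [10.8  0.1  2.9] F [-13.9 -15.6  -0.7] T [-1.42  1.16  0.45] open 0.276 [ 0.07  0.81  1.38 -0.44  1.6   0.05]
s3 471 106.0 302.0 lean(+ = away) 2.11, x-lean 0.05
38 [7.75825461e-02 2.68009359e+02] silhouette lean 1.96
([{'location': [296.8, 288.5], 'confidence': 0.72}], [])
```

>>> {"method": "move_arm", "body": {
  "increments": [
    {"tx": 0, "ty": 0, "tz": 0, "rx": 0, "ry": 0, "rz": 0, "gripper": 0.3},
    {"tx": 0, "ty": 0, "tz": 0, "rx": 0, "ry": 0, "rz": 0, "gripper": 0.3},
    {"tx": 0, "ty": 0, "tz": 0, "rx": 0, "ry": 0, "rz": 0, "gripper": 0.3},
    {"tx": 0, "ty": 0, "tz": 0, "rx": 0, "ry": 0, "rz": 0, "gripper": 0.3}
  ],
  "squeeze": 40
}}

```text
clock: 10.3
eef_pos: [604.4, -98.2, 103.8]
tcp_rot: [-2.477, 0.388, 1.866]
contact_force: [-0.5, -0.2, -0.7]
opening: 0.651
```

```bash
python3 st.py
```

```text
t 10.3 rel rot [38.2 -0.1  0.4] G [613.9 -89.4 117.6] off S (tool) [12.  -1.6  6.8] F [-0.5 -0.2 -0.7] T [ 0.24 -0.29  0.06] open 0.651 [ 0.08  0.81  1.38 -0.44  1.59  0.06]
```

Lean is now about 2.0°, which puts the sleeve near -141°. I return to -21° and recentre on the sleeve.

>>> {"method": "move_arm", "body": {
  "increments": [
    {"tx": 1.1, "ty": -0.15, "tz": 0.7, "rx": 0, "ry": 0, "rz": 0, "gripper": 0.3},
    {"tx": 0, "ty": 0.23, "tz": -0.01, "rx": -7, "ry": 0, "rz": 0, "gripper": 0.3},
    {"tx": 0, "ty": 0.23, "tz": -0.01, "rx": -7, "ry": 0, "rz": 0, "gripper": 0.3},
    {"tx": 0, "ty": 0.23, "tz": -0.01, "rx": -7, "ry": 0, "rz": 0, "gripper": 0.3},
    {"tx": 0, "ty": 0.23, "tz": -0.01, "rx": -7, "ry": 0, "rz": 0, "gripper": 0.3},
    {"tx": 0, "ty": 0.23, "tz": -0.01, "rx": -7, "ry": 0, "rz": 0, "gripper": 0.3},
    {"tx": 0, "ty": 0.23, "tz": -0.01, "rx": -7, "ry": 0, "rz": 0, "gripper": 0.3},
    {"tx": 0, "ty": 0.14, "tz": 0, "rx": -4.3, "ry": 0, "rz": 0, "gripper": 0.3},
    {"tx": 0, "ty": 0.14, "tz": 0, "rx": -4.3, "ry": 0, "rz": 0, "gripper": 0.3},
    {"tx": 0, "ty": 0.14, "tz": 0, "rx": -4.3, "ry": 0, "rz": 0, "gripper": 0.3},
    {"tx": 0, "ty": 0.14, "tz": 0, "rx": -4.3, "ry": 0, "rz": 0, "gripper": 0.3},
    {"tx": 0, "ty": 0, "tz": 0, "rx": 0, "ry": 0, "rz": 0, "gripper": 0.3}
  ],
  "squeeze": 40
}}

```text
clock: 11.5
eef_pos: [611.2, -88.5, 91.1]
tcp_rot: [2.776, 0.388, 1.867]
contact_force: [-0.3, -0.3, -0.4]
opening: 0.649
```

```bash
python3 st.py
```

```text
t 11.5 rel rot [-20.8  -0.3   0.3] G [602.8 -84.1 107.5] off S (tool) [ 0.4  4.1 -0.3] F [-0.3 -0.3 -0.4] T [0.09 0.28 0.01] open 0.649 [-0.02  0.39  2.12 -0.99  0.27  0.52]
```

>>> {"method": "move_arm", "body": {
  "increments": [
    {"tx": 0, "ty": 0.35, "tz": 0, "rx": 0, "ry": 0, "rz": 0, "gripper": 0.3},
    {"tx": 0, "ty": 0, "tz": 0, "rx": 0, "ry": 0, "rz": 0, "gripper": -1},
    {"tx": 0, "ty": 0, "tz": 0, "rx": 0, "ry": 0, "rz": 0, "gripper": -1},
    {"tx": 0, "ty": 0, "tz": 0, "rx": 0, "ry": 0, "rz": 0, "gripper": -1},
    {"tx": 0, "ty": 0, "tz": 0, "rx": 0, "ry": 0, "rz": 0, "gripper": -1},
    {"tx": 0, "ty": 0, "tz": 0, "rx": 0, "ry": 0, "rz": 0, "gripper": -1},
    {"tx": 0, "ty": 0, "tz": 0, "rx": 0, "ry": 0, "rz": 0, "gripper": -1}
  ],
  "squeeze": 40
}}

```text
clock: 12.2
eef_pos: [615.4, -88.1, 92.8]
tcp_rot: [2.778, 0.391, 1.865]
contact_force: [-11.0, -2.3, 6.6]
opening: 0.285
```

```bash
python3 st.py
```

```text
t 12.2 rel rot [-20.6  -0.5   0.4] G [606.9 -83.6 109.2] off S (tool) [ 1.7 -0.3 -0.6] F [-11.   -2.3   6.6] T [-0.44  1.06 -0.43] open 0.285 [-0.02  0.39  2.11 -0.97  0.28  0.51]
```

>>> {"method": "move_arm", "body": {
  "increments": [
    {"tx": 0, "ty": -0.13, "tz": 0, "rx": 4, "ry": 0, "rz": 0, "gripper": -1},
    {"tx": 0, "ty": -0.13, "tz": 0, "rx": 4, "ry": 0, "rz": 0, "gripper": -1},
    {"tx": 0, "ty": -0.13, "tz": 0, "rx": 4, "ry": 0, "rz": 0, "gripper": -1},
    {"tx": 0, "ty": -0.2, "tz": -0.01, "rx": 6, "ry": 0, "rz": 0, "gripper": -1},
    {"tx": 0, "ty": -0.2, "tz": -0.01, "rx": 6, "ry": 0, "rz": 0, "gripper": -1},
    {"tx": 0, "ty": -0.2, "tz": -0.01, "rx": 6, "ry": 0, "rz": 0, "gripper": -1},
    {"tx": 0, "ty": -0.2, "tz": -0.01, "rx": 6, "ry": 0, "rz": 0, "gripper": -1},
    {"tx": 0, "ty": -0.2, "tz": -0.01, "rx": 6, "ry": 0, "rz": 0, "gripper": -1},
    {"tx": 0, "ty": -0.2, "tz": -0.01, "rx": 6, "ry": 0, "rz": 0, "gripper": -1},
    {"tx": 0, "ty": -0.2, "tz": -0.01, "rx": 6, "ry": 0, "rz": 0, "gripper": -1},
    {"tx": 0, "ty": -0.2, "tz": -0.01, "rx": 6, "ry": 0, "rz": 0, "gripper": -1},
    {"tx": 0, "ty": 0, "tz": 0, "rx": 0, "ry": 0, "rz": 0, "gripper": -1}
  ],
  "squeeze": 40
}}

```text
clock: 13.4
eef_pos: [596.0, -91.8, 95.7]
tcp_rot: [-2.446, 0.388, 1.868]
contact_force: [-12.4, -7.5, 7.5]
opening: 0.278
```

```bash
python3 st.py; python3 lean.py s4
```

```text
t 13.4 rel rot [40.  -0.1  0.3] G [606.  -83.  109.2] off S (tool) [ 1.   0.1 -0.3] F [-12.4  -7.5   7.5] T [-1.07  1.79 -0.22] open 0.278 [ 0.08  0.82  1.38 -0.43  1.6   0.07]
s4 489 105.0 302.0 lean(+ = away) 1.30, x-lean -0.05
38 [7.18653091e-02 2.69915294e+02] silhouette lean 1.51
([{'location': [235.0, 285.9], 'confidence': 0.81}], [{'location': [298.8, 287.8], 'confidence': 0.96}])
```

>>> {"method": "move_arm", "body": {
  "increments": [
    {"tx": 0, "ty": 0, "tz": 0, "rx": 0, "ry": 0, "rz": 0, "gripper": 0.3},
    {"tx": 0, "ty": 0, "tz": 0, "rx": 0, "ry": 0, "rz": 0, "gripper": 0.3},
    {"tx": 0, "ty": 0, "tz": 0, "rx": 0, "ry": 0, "rz": 0, "gripper": 0.3},
    {"tx": 0, "ty": 0, "tz": 0, "rx": 0, "ry": 0, "rz": 0, "gripper": 0.3}
  ],
  "squeeze": 40
}}

```text
clock: 14.0
eef_pos: [599.2, -91.2, 96.1]
tcp_rot: [-2.463, 0.389, 1.865]
contact_force: [0.3, 0.2, 1.3]
opening: 0.649
```

```bash
python3 st.py
```

```text
t 14.0 rel rot [39.  -0.2  0.5] G [609.  -82.4 109.8] off S (tool) [ 1.4 -2.   2. ] F [0.3 0.2 1.3] T [ 0.23 -0.25 -0.01] open 0.649 [ 0.09  0.82  1.39 -0.43  1.59  0.07]
```

The lean is 1.3–1.5°, against 1.28° expected. Same again.

>>> {"method": "move_arm", "body": {
  "increments": [
    {"tx": 0.1, "ty": -0.15, "tz": 0.2, "rx": 0, "ry": 0, "rz": 0, "gripper": 0.3},
    {"tx": 0, "ty": 0.23, "tz": -0.01, "rx": -7, "ry": 0, "rz": 0, "gripper": 0.3},
    {"tx": 0, "ty": 0.23, "tz": -0.01, "rx": -7, "ry": 0, "rz": 0, "gripper": 0.3},
    {"tx": 0, "ty": 0.23, "tz": -0.01, "rx": -7, "ry": 0, "rz": 0, "gripper": 0.3},
    {"tx": 0, "ty": 0.23, "tz": -0.01, "rx": -7, "ry": 0, "rz": 0, "gripper": 0.3},
    {"tx": 0, "ty": 0.23, "tz": -0.01, "rx": -7, "ry": 0, "rz": 0, "gripper": 0.3},
    {"tx": 0, "ty": 0.23, "tz": -0.01, "rx": -7, "ry": 0, "rz": 0, "gripper": 0.3},
    {"tx": 0, "ty": 0.14, "tz": 0, "rx": -4.3, "ry": 0, "rz": 0, "gripper": 0.3},
    {"tx": 0, "ty": 0.14, "tz": 0, "rx": -4.3, "ry": 0, "rz": 0, "gripper": 0.3},
    {"tx": 0, "ty": 0.14, "tz": 0, "rx": -4.3, "ry": 0, "rz": 0, "gripper": 0.3},
    {"tx": 0, "ty": 0.14, "tz": 0, "rx": -4.3, "ry": 0, "rz": 0, "gripper": 0.3},
    {"tx": 0, "ty": 0.3, "tz": 0, "rx": 0, "ry": 0, "rz": 0, "gripper": 0.3}
  ],
  "squeeze": 40
}}

```text
clock: 15.2
eef_pos: [614.2, -87.0, 92.1]
tcp_rot: [2.79, 0.389, 1.866]
contact_force: [-0.2, 0.3, -0.3]
opening: 0.649
```

>>> {"method": "move_arm", "body": {
  "increments": [
    {"tx": 0, "ty": 0, "tz": 0, "rx": 0, "ry": 0, "rz": 0, "gripper": 0.3},
    {"tx": 0, "ty": 0, "tz": 0, "rx": 0, "ry": 0, "rz": 0, "gripper": -1},
    {"tx": 0, "ty": 0, "tz": 0, "rx": 0, "ry": 0, "rz": 0, "gripper": -1},
    {"tx": 0, "ty": 0, "tz": 0, "rx": 0, "ry": 0, "rz": 0, "gripper": -1},
    {"tx": 0, "ty": 0, "tz": 0, "rx": 0, "ry": 0, "rz": 0, "gripper": -1},
    {"tx": 0, "ty": 0, "tz": 0, "rx": 0, "ry": 0, "rz": 0, "gripper": -1},
    {"tx": 0, "ty": 0, "tz": 0, "rx": 0, "ry": 0, "rz": 0, "gripper": -1}
  ],
  "squeeze": 40
}}

```text
clock: 15.9
eef_pos: [614.9, -87.4, 92.3]
tcp_rot: [2.793, 0.391, 1.865]
contact_force: [-10.7, -2.7, 7.8]
opening: 0.277
```

```bash
python3 st.py
```

```text
t 15.9 rel rot [-19.8  -0.5   0.3] G [606.7 -82.8 108.8] off S (tool) [ 0.8 -0.3 -0.7] F [-10.7  -2.7   7.8] T [-0.44  1.11 -0.46] open 0.277 [-0.01  0.39  2.1  -0.93  0.3   0.47]
```

>>> {"method": "move_arm", "body": {
  "increments": [
    {"tx": 0, "ty": -0.13, "tz": 0, "rx": 4, "ry": 0, "rz": 0, "gripper": -1},
    {"tx": 0, "ty": -0.13, "tz": 0, "rx": 4, "ry": 0, "rz": 0, "gripper": -1},
    {"tx": 0, "ty": -0.13, "tz": 0, "rx": 4, "ry": 0, "rz": 0, "gripper": -1},
    {"tx": 0, "ty": -0.2, "tz": -0.01, "rx": 6, "ry": 0, "rz": 0, "gripper": -1},
    {"tx": 0, "ty": -0.2, "tz": -0.01, "rx": 6, "ry": 0, "rz": 0, "gripper": -1},
    {"tx": 0, "ty": -0.2, "tz": -0.01, "rx": 6, "ry": 0, "rz": 0, "gripper": -1},
    {"tx": 0, "ty": -0.2, "tz": -0.01, "rx": 6, "ry": 0, "rz": 0, "gripper": -1},
    {"tx": 0, "ty": -0.2, "tz": -0.01, "rx": 6, "ry": 0, "rz": 0, "gripper": -1},
    {"tx": 0, "ty": -0.2, "tz": -0.01, "rx": 6, "ry": 0, "rz": 0, "gripper": -1},
    {"tx": 0, "ty": -0.2, "tz": -0.01, "rx": 6, "ry": 0, "rz": 0, "gripper": -1},
    {"tx": 0, "ty": -0.2, "tz": -0.01, "rx": 6, "ry": 0, "rz": 0, "gripper": -1},
    {"tx": 0, "ty": 0, "tz": 0, "rx": 0, "ry": 0, "rz": 0, "gripper": -1}
  ],
  "squeeze": 40
}}

```text
clock: 17.1
eef_pos: [595.5, -91.1, 95.4]
tcp_rot: [-2.432, 0.388, 1.868]
contact_force: [-13.6, -6.1, 8.0]
opening: 0.281
```

```bash
python3 st.py; python3 lean.py s5
```

```text
t 17.1 rel rot [40.8 -0.1  0.3] G [605.7 -82.2 108.8] off S (tool) [ 0.1  0.1 -0.4] F [-13.6  -6.1   8. ] T [-0.98  1.91 -0.32] open 0.281 [ 0.09  0.83  1.37 -0.43  1.62  0.07]
s5 497 104.0 302.0 lean(+ = away) 0.39, x-lean -0.04
40 [5.95385802e-02 2.73518754e+02] silhouette lean 0.42
([{'location': [234.0, 288.2], 'confidence': 0.62}], [{'location': [299.4, 287.7], 'confidence': 0.98}])
```

>>> {"method": "move_arm", "body": {
  "increments": [
    {"tx": 0, "ty": 0, "tz": 0, "rx": 0, "ry": 0, "rz": 0, "gripper": 0.3},
    {"tx": 0, "ty": 0, "tz": 0, "rx": 0, "ry": 0, "rz": 0, "gripper": 0.3},
    {"tx": 0, "ty": 0, "tz": 0, "rx": 0, "ry": 0, "rz": 0, "gripper": 0.3},
    {"tx": 0, "ty": 0, "tz": 0, "rx": 0, "ry": 0, "rz": 0, "gripper": 0.3}
  ],
  "squeeze": 40
}}

```text
clock: 17.7
eef_pos: [598.9, -90.4, 95.8]
tcp_rot: [-2.449, 0.389, 1.865]
contact_force: [0.0, -0.4, -0.4]
opening: 0.651
```

```bash
python3 st.py
```

```text
t 17.7 rel rot [39.8 -0.2  0.5] G [608.9 -81.5 109.3] off S (tool) [ 0.5 -2.1  2. ] F [ 0.  -0.4 -0.4] T [ 0.24 -0.25 -0.03] open 0.651 [ 0.09  0.83  1.38 -0.43  1.61  0.07]
```

Lean is about 0.4°, with two agreeing estimates and a 0.31° prediction. One short -20→0 stroke centres it, and then I withdraw.

>>> {"method": "move_arm", "body": {
  "increments": [
    {"tx": 0.1, "ty": -0.15, "tz": 0.2, "rx": 0, "ry": 0, "rz": 0, "gripper": 0.3},
    {"tx": 0, "ty": 0.23, "tz": -0.01, "rx": -7, "ry": 0, "rz": 0, "gripper": 0.3},
    {"tx": 0, "ty": 0.23, "tz": -0.01, "rx": -7, "ry": 0, "rz": 0, "gripper": 0.3},
    {"tx": 0, "ty": 0.23, "tz": -0.01, "rx": -7, "ry": 0, "rz": 0, "gripper": 0.3},
    {"tx": 0, "ty": 0.23, "tz": -0.01, "rx": -7, "ry": 0, "rz": 0, "gripper": 0.3},
    {"tx": 0, "ty": 0.23, "tz": -0.01, "rx": -7, "ry": 0, "rz": 0, "gripper": 0.3},
    {"tx": 0, "ty": 0.23, "tz": -0.01, "rx": -7, "ry": 0, "rz": 0, "gripper": 0.3},
    {"tx": 0, "ty": 0.14, "tz": 0, "rx": -4.3, "ry": 0, "rz": 0, "gripper": 0.3},
    {"tx": 0, "ty": 0.14, "tz": 0, "rx": -4.3, "ry": 0, "rz": 0, "gripper": 0.3},
    {"tx": 0, "ty": 0.14, "tz": 0, "rx": -4.3, "ry": 0, "rz": 0, "gripper": 0.3},
    {"tx": 0, "ty": 0.14, "tz": 0, "rx": -4.3, "ry": 0, "rz": 0, "gripper": 0.3},
    {"tx": 0, "ty": 0.3, "tz": 0, "rx": 0, "ry": 0, "rz": 0, "gripper": 0.3}
  ],
  "squeeze": 40
}}

```text
clock: 18.9
eef_pos: [613.8, -86.2, 91.6]
tcp_rot: [2.804, 0.389, 1.866]
contact_force: [0.1, 0.4, -0.5]
opening: 0.652
```

>>> {"method": "move_arm", "body": {
  "increments": [
    {"tx": 0, "ty": 0, "tz": 0, "rx": 0, "ry": 0, "rz": 0, "gripper": 0.3},
    {"tx": 0, "ty": 0, "tz": 0, "rx": 0, "ry": 0, "rz": 0, "gripper": -1},
    {"tx": 0, "ty": 0, "tz": 0, "rx": 0, "ry": 0, "rz": 0, "gripper": -1},
    {"tx": 0, "ty": 0, "tz": 0, "rx": 0, "ry": 0, "rz": 0, "gripper": -1},
    {"tx": 0, "ty": 0, "tz": 0, "rx": 0, "ry": 0, "rz": 0, "gripper": -1},
    {"tx": 0, "ty": 0, "tz": 0, "rx": 0, "ry": 0, "rz": 0, "gripper": -1},
    {"tx": 0, "ty": 0, "tz": 0, "rx": 0, "ry": 0, "rz": 0, "gripper": -1}
  ],
  "squeeze": 40
}}

```text
clock: 19.6
eef_pos: [614.5, -86.7, 91.6]
tcp_rot: [2.807, 0.391, 1.865]
contact_force: [-10.0, -2.7, 7.1]
opening: 0.28
```

>>> {"method": "move_arm", "body": {
  "increments": [
    {"tx": 0, "ty": -0.13, "tz": 0, "rx": 4, "ry": 0, "rz": 0, "gripper": -1},
    {"tx": 0, "ty": -0.13, "tz": 0, "rx": 4, "ry": 0, "rz": 0, "gripper": -1},
    {"tx": 0, "ty": -0.13, "tz": 0, "rx": 4, "ry": 0, "rz": 0, "gripper": -1},
    {"tx": 0, "ty": -0.13, "tz": 0, "rx": 4, "ry": 0, "rz": 0, "gripper": -1},
    {"tx": 0, "ty": -0.13, "tz": 0, "rx": 4, "ry": 0, "rz": 0, "gripper": -1},
    {"tx": 0, "ty": 0, "tz": 0, "rx": 0, "ry": 0, "rz": 0, "gripper": -1},
    {"tx": 0, "ty": 0, "tz": 0, "rx": 0, "ry": 0, "rz": 0, "gripper": 0.5},
    {"tx": 0, "ty": 0, "tz": 0, "rx": 0, "ry": 0, "rz": 0, "gripper": 0.5},
    {"tx": 0, "ty": 0, "tz": 0, "rx": 0, "ry": 0, "rz": 0, "gripper": 0.5},
    {"tx": 0, "ty": 0, "tz": 0, "rx": 0, "ry": 0, "rz": 0, "gripper": 0.5},
    {"tx": 0, "ty": 0, "tz": 0, "rx": 0, "ry": 0, "rz": 0, "gripper": 0.5}
  ],
  "squeeze": 40
}}

```text
clock: 20.7
eef_pos: [610.7, -87.9, 91.3]
tcp_rot: [-3.133, 0.39, 1.865]
contact_force: [-0.7, -0.5, -0.1]
opening: 0.747
```

```bash
python3 st.py; python3 lean.py s6
```

```text
t 20.7 rel rot [ 0.7 -0.3  0.4] G [608.8 -80.9 108.8] off S (tool) [-0.3 -3.  -0. ] F [-0.7 -0.5 -0.1] T [ 0.13  0.01 -0.02] open 0.747 [ 0.06  0.49  1.86 -0.55  0.79  0.16]
s6 498 104.0 302.0 lean(+ = away) 0.17, x-lean -0.22
40 [6.08148882e-02 2.73252479e+02] silhouette lean 0.55
([{'location': [232.7, 284.9], 'confidence': 0.8}], [{'location': [296.7, 287.8], 'confidence': 0.68}])
```

>>> {"method": "move_arm", "body": {
  "increments": [
    {"tx": 0, "ty": 0, "tz": -1.5, "rx": 0, "ry": 0, "rz": 0, "gripper": 0.5},
    {"tx": 0, "ty": 0, "tz": -1.5, "rx": 0, "ry": 0, "rz": 0, "gripper": 0.5},
    {"tx": 0, "ty": 0, "tz": -1.5, "rx": 0, "ry": 0, "rz": 0, "gripper": 0.5},
    {"tx": 0, "ty": 0, "tz": -1.5, "rx": 0, "ry": 0, "rz": 0, "gripper": 0.5},
    {"tx": 0, "ty": 0, "tz": -2, "rx": 0, "ry": 0, "rz": 0, "gripper": 0.5},
    {"tx": 0, "ty": 0, "tz": -2, "rx": 0, "ry": 0, "rz": 0, "gripper": 0.5},
    {"tx": 0, "ty": 0, "tz": -2, "rx": 0, "ry": 0, "rz": 0, "gripper": 0.5},
    {"tx": 0, "ty": 0, "tz": -2, "rx": 0, "ry": 0, "rz": 0, "gripper": 0.5},
    {"tx": 0, "ty": 0, "tz": 0, "rx": 0, "ry": 0, "rz": 0, "gripper": 0.5},
    {"tx": 0, "ty": 0, "tz": 0, "rx": 0, "ry": 0, "rz": 0, "gripper": 0.5}
  ],
  "squeeze": 40
}}

```text
clock: 21.9
eef_pos: [596.5, -36.3, 221.4]
tcp_rot: [-3.134, 0.39, 1.865]
contact_force: [-0.2, -0.3, -0.3]
opening: 0.75
```

```bash
python3 lean.py s7; python3 look.py w3; python3 st.py; python3 - <<'E'
import cv2;a=cv2.imread('pics/s7.png');cv2.imwrite('pics/s7c.png',cv2.resize(a[130:370,180:460],None,fx=2,fy=2))
E
```

```text
s7 503 106.0 303.0 lean(+ = away) 0.10, x-lean -0.16
40 [5.78238432e-02 2.74086207e+02] silhouette lean 0.28
([{'location': [235.0, 287.0], 'confidence': 0.92}], [{'location': [294.6, 291.8], 'confidence': 0.81}])
22.1 [595.8 -37.  219.7] [-3.131  0.39   1.866] [ 0.15  0.31  1.79 -0.45  1.04  0.09]
0.66 189 316 [605.8 -73.1 119.5] [  3.4   0.3 107. ]
0.7 [301.4, 125.1, 329.8, 249.7] [604.2 -73.9 116.5] [-0.281  0.883 -0.376] 107.64901958505173 22.09884908683986 [-51.9  46.5]
-15 9 114.2
-13 179 113.4
-11 181 111.9
-9 198 110.4
-7 172 109.0
-5 206 107.6
-3 196 106.2
-1 177 106.7
1 226 107.7
3 148 108.7
5 223 109.5
7 172 110.4
9 194 111.3
11 73 120.9
t 22.25 rel rot [ 0.8 -0.3  0.4] G [594.2 -30.  237.6] off S (tool) [ -0.4  -2.3 139.2] F [-0.3 -0.2 -0.2] T [ 0.21  0.01 -0.01] open 0.749 [ 0.15  0.31  1.79 -0.45  1.05  0.09]
```

View pics/s7c.png

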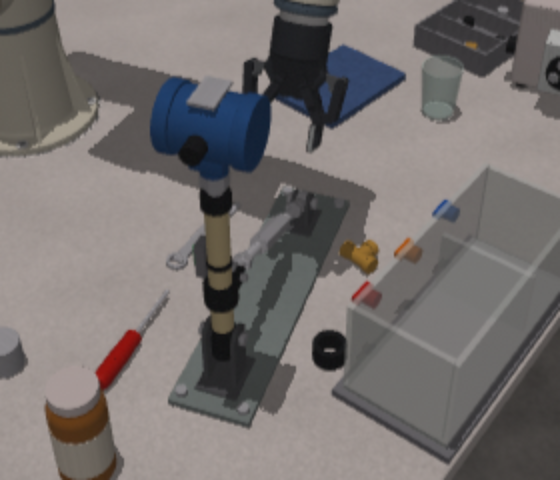

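The picture shows the mast upright at (220,270), the gripper clear above the brace at (310,110), and the loose things still in place. Handing in.

```bash
python3 -c "
from rig import r
print(r.sign_off(), r.sense()['clock'])"
```

```text
the job is handed in; nothing more can be done
the job is handed in; nothing more can be done
```

The mast now stands within about 0.3° of upright, by my last measurements, and the job is handed in. It reports no verdict.

I turned the sleeve about 240° in the tightening direction, in five strokes. Between strokes I opened the jaws and swung them back around the sleeve. Then I let go and backed about 140 mm off along the brace normal.

- **Lean:** two estimates from the scene camera fell from 4.0° and 3.7° at the start to 0.10° and 0.28° at the end. They differed by up to about 0.4° along the way, but stayed inside the 1° limit after the last stroke.
- **Sleeve angle:** the wrist depth profile puts the sleeve at roughly -5° modulo 60°. With the lean near zero, that means close to its zero position.
- **Release:** the gripper is open and clear, and the force reading is near zero. Forces stayed within about 27 N in the readings at the end of each move.
- **Loose things:** they look unmoved in the last picture. I did not measure their positions.
- **Time:** about 22 s of the 67 s.

Two things went wrong on the way:
- **Refused moves:** the first two move calls were refused and went through once each row had every key filled in.
- **Wrist singularity:** one return stroke came near it and slid the hand 11 mm along the sleeve. I recentred it before the next stroke.

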